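Dock the desk battery and click its latch shut

TASK

Put the standing desk's battery pack (the block with the raised fin grip) on its metal cradle and slide it nose first under the hood until it is fully home. Then turn the cradle's black latch knob clockwise until it clicks past its detent and the latch arm lies square across behind the pack, and let go of everything. Do not shove or tip the flask, the two potted plants or the power brick.

Things in the scene. Friction and masses are not known exactly. Their poses are not given: they have to be found in the camera images.
- pack: Loose battery pack, black plastic block 170 (x) x 64 (y) x 40 (z) mm, about 0.65 kg, flat on the desk. Origin: centre of its underside; x to its nose (end with a brass strip), z up. On its top a grey ribbed fin grip, 50 mm long (x), 14 thick (y), from 40 to 76 mm above the underside, centred 15 mm behind the origin (towards the tail).
- cradle: Fixed battery cradle; place and yaw vary. x: the way the pack slides in; z up. Origin: on the desk, under the middle of the seated pack. Aluminium floor plate 6 mm thick, x -123 to 92, y -108 to 52 mm. The seated pack's nose meets an end wall at x = 85. From x = -123 to 15 the plate is open above (but for side guides): set the pack down there some 80 mm short of home and slide it in.
- hood_mouth (a point): Mouth of the cradle's grey hood, on the floor plate: cradle x = 15, y = 0, z = 6 mm; axes as the cradle's. The hood runs from here to x = 91 mm, inside 68 mm wide, roof underside 49 and top 54 mm above the desk. Flared side guides, top 42 mm above the desk, run back from the mouth to cradle x = -14, where they are about 92 mm apart.
- latch_grip (a point): Grip point of the latch knob, on its upright axis (cradle x = -94, y = -74 mm), 70 mm above the desk. Black bar grip 66 mm long, 16 thick, from 50 to 85 mm above the desk, centred on the axis. This frame turns with it: x along the bar, fingers close along y. A steel latch arm (66 mm from the axis, 14 wide, 21 to 33 mm above the desk) points along the bar's -x, within 10 degrees.
- latch (a joint): Knob angle in rad, growing clockwise from above. At 0 the bar lies along the cradle's x and the latch arm points back, clear of the pack's way; it starts there. A detent pushes back (0.25 N m at most, near 0.5) up to its hill at 1.05; past it the knob snaps to its locked stop at 1.4, the arm square across 2 mm behind the seated pack's tail. Released earlier it springs back.
- pack_grip (a point): Point to grip on the pack's fin: x = -15, y = 0, z = 63 mm in the pack's frame (13 mm under the fin's top, 23 mm above the block's top); the fingers close along the pack's y. The pack balances near here.
- bay_home (a point): Where the pack's origin belongs when fully home: in the cradle's frame x = 0, y = 0, z = 6 mm (on the floor plate); axes as the cradle's. When home the pack's x points along this x and its tail is at x = -85 mm.
- flask: Loose steel drinking flask standing near the cradle, radius 32, height 200 mm, origin at the centre of its foot. Leave alone.
- plant_a: Loose succulent in a white pot on the latch side of the cradle, 62 mm wide at the pot, 72 mm over the leaves, 115 mm tall, origin at the centre of its foot. Leave alone.
- plant_b: Like plant_a, on the other side, 62 mm over pot and leaves, 115 mm tall. Leave alone.
- brick: Loose black laptop power brick lying on the desk, 130 (x) x 60 (y) x 34 (z) mm, plain top without a fin, origin at the centre of its underside. Leave alone.

How it is judged:
By the outcome, as a careful person would: the job done as asked, in the order asked, and still so for the second after the job is handed in, with the robot touching nothing.
It also fails if it takes over 56 s, if anything falls off the work surface, if the arm or the gripper's body presses on something with over 40 N, if the wrist force passes 120 N, or if a joint passes its speed limit or range.

ROBOT

A 7-joint arm with a two-finger parallel gripper is mounted at the origin on the work surface. World frame = base frame: x ahead of the robot, y to its left, z up, the work surface at z = 0. Lengths are in m, angles in rad, forces in N, time in s.
With the tool pointing down it reaches from about 0.35 to 0.9 m from the base axis. Payload 8.1 kg.
Tool frame: the origin (TCP) lies at the very end of the fingers, on their centre line; the grasp point (between the pads) lies 19 mm behind it; z points along the fingers, y is the line along which they close (so a half turn about z gives the same grasp; the last joint's range is limited). The gripper opens to 92 mm and grips with 3 to 60 N. Pads are 19 mm wide; open, the fingers measure 130 mm over their backs; the gripper's body (75 mm by 190 mm) begins 47 mm behind the grasp point.
Start: joints at [1.001, 0.434, 0.025, 1.573, -0.012, 1.134, -0.075], TCP at [0.281, -0.558, 0.227] pointing down, gripper open.
Joint ranges: [-2.62, 2.62], [-0.44, 2.09], [-1.27, 1.32], [0.08, 2.57], [-1.32, 4.46], [0.12, 2], [-2.74, 2.74]. Speed limits (rad/s): [2.22, 2.22, 3.01, 3.01, 3.14, 3.14, 3.14].

INTERFACE

Orientations are given as a rotation vector (axis times angle).
In Python, from cell import arm gives the robot as it stands.
- The arm moves only by the tool carry_out, never from a script. Its argument "commands" is a list of rows, each a list of 7 numbers: the opening, from 0 (shut) to 1 (fully open), then the shift along the tool's x, y, z each as a share of 0.025 m, from -1 to 1, then the turn, a rotation vector about the tool's x, y, z each as a share of 0.1 rad, from -1 to 1. A call has 1 to 8 rows; each row shifts and turns the commanded pose from where the row before left it, along the tool's axes as they then stand; what a row does not reach is not made up. A row lasts 1/10 s, in which the tool goes at most 50 mm and 8.59 degrees, less where a joint would pass 70% of its speed; a pose out of reach is approached as far as the arm can. A call with a number of a shift or a turn outside -1 to 1 is refused whole. A call with a gripper value outside its range is refused whole. The fingers move at their own pace and stop on an object; "squeeze" is the grip in N (left out, the last holds). Time passes only in rows, so rows that do not move let the fingers close. It gives the time, the measured TCP pose, the force, the opening and the grip force at its end, in the units of the state.
- arm.observe(): the state, without advancing time (a new reading comes with each control period).
- arm.get_image(name): name is "scene" or "side" or "wrist"; returns a dict with "pixels" (400x640x3 uint8, red, green, blue), "range_z" (400x640 float32, m along the optical axis (not along the pixel's ray), 0 where there is no reading), "mtx" (3x3 intrinsics, pixels), "k1" (the pictures are not rectified: a ray, as slopes to the right and down, at radius r is drawn at 1 + k1 r^2 times it, then the intrinsics apply), "R" (3x3) and "t" (3): a world point X has camera coordinates R X + t; the wrist camera has in their place "tool_from_camera" (4x4, takes a point from camera to tool coordinates, whose origin is the TCP and whose axes are the flange's). Camera axes: x right, y down, z forward; pixel columns grow to the right and rows downward; lengths in m; the calibration is good to about 2 mm. A picture is of the moment at which its call begins: read the wrist's pose just before it.
- arm.sign_off(): hands the job in; it is judged then, once.
The state is a dict: "clock": time; "joints": joint angles; "dq": joint speeds; "joint_efforts": joint torques, N m; "position": TCP position; "ee_rot": TCP orientation; "force": force on the tool from outside, world axes, zero at the start; "ft_torque": the same for the moment, N m; "width": opening from 0.0 (shut) to 1.0 (fully open); "gripper_force": force on a finger pad.
Only numpy, scipy, OpenCV 4.12 (cv2) and the standard library are available. Lean on these libraries where they do the work, as an engineer would, in place of code of your own. Each camera call takes 0.05 s, during which the arm holds its last target. There are 200 camera calls.

## Working session

There is one attempt and no reset: what is moved stays moved. The work goes in short steps, Python scripts to look and compute and a tool call to move; the robot and the scene stay as the last step left them, time stands still between calls to the robot, and variables do not carry over. Pictures are saved under pics/ and viewed, at most 10 in all, crops included, and the job is handed in when it is done.

Besides the shell and the picture viewer there is one more tool, called after ">>>" as a command line: name --pt "numbers of a row" for each row, then --argument value for the rest. carry_out: Moves the arm, as the interface text tells. Shift numbers are shares of 0.025 m and turn numbers shares of 0.1 rad, none past 1 either way. Its arguments: {"type":"object","properties":{"commands":{"type":"array"},"squeeze":{"type":"number"}},"required":["commands"]}

```bash
mkdir -p pics; ls
cat > h.py <<'E'
import numpy as np, cv2
from scipy.spatial.transform import Rotation as Ro
from cell import arm
def cloud(name):
    s=arm.observe(); im=arm.get_image(name); d=im["range_z"]; K=im["mtx"]
    v,u=np.mgrid[0:400,0:640]
    D=np.array([im["k1"],0,0,0,0],float)
    n=cv2.undistortPoints(np.stack([u.ravel(),v.ravel()],1).astype(np.float64)[:,None],K,D).reshape(400,640,2)
    P=np.dstack([n*d[...,None],d])
    if "R" in im and im["R"] is not None: X=(P-np.array(im["t"]))@np.array(im["R"])
    else:
        T=np.array(im["tool_from_camera"]); Rt=Ro.from_rotvec(s["ee_rot"]).as_matrix()
        X=(P@T[:3,:3].T+T[:3,3])@Rt.T+np.array(s["position"])
    X[d==0]=np.nan
    return im["pixels"],X
E
python3 - <<'E'
from h import *
for n in("scene","side","wrist"):
    p,X=cloud(n); cv2.imwrite(f"pics/{n}0.png",p[...,::-1]); np.savez(f"{n}0.npz",p=p,X=X)
print(arm.observe())
E
```

```text
pics
{'clock': 0.15, 'joints': array([ 1.00141201,  0.43503615,  0.02495981,  1.57387581, -0.01158434,
        1.13400263, -0.07507284]), 'dq': array([-0.00120394, -0.00101423,  0.00121188, -0.00161688,  0.00033377,
        0.00026554, -0.00193629]), 'joint_efforts': array([ 1.04343628e-03, -6.68266082e+01,  9.85508971e-01, -3.14693892e+01,
       -6.03903341e-02,  3.93111852e-02,  1.17481991e-04]), 'position': array([ 0.28104858, -0.55781388,  0.22614648]), 'ee_rot': array([-3.05534098e+00, -7.26293843e-01,  6.01991253e-04]), 'force': array([ 0.56274029, -0.11895886, -0.17479325]), 'ft_torque': array([ 0.04420577, -0.03837721, -0.00552871]), 'gripper_force': 0.0, 'width': 0.9984864284705578}
```

View pics/scene0.png

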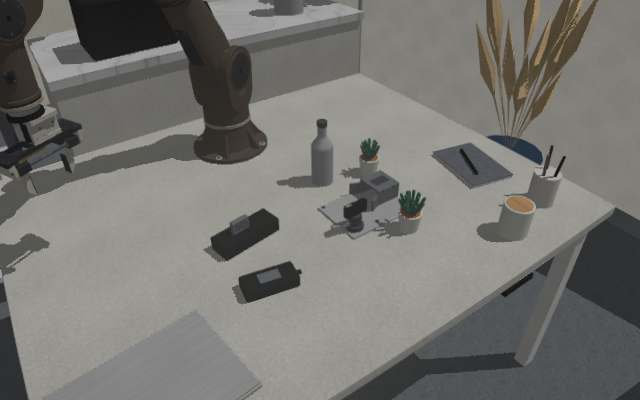

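View pics/side0.png

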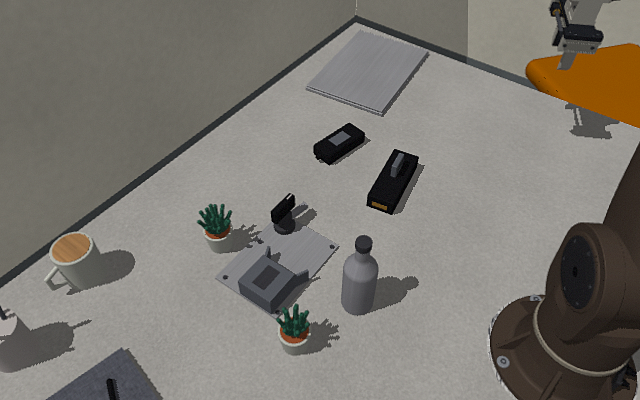

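Scene: pack with fin at about (245,233), brick at (270,280), cradle around (360,205), flask at (322,155), plants at (370,155) and (411,212). Side: brass nose at (380,207), knob at (284,212), hood at (272,282).

Run:
```python
from h import *
def rect(m,X,lbl):
    Q=X[m][:,:2]; Q=Q[~np.isnan(Q).any(1)]
    if len(Q)<8: print(lbl,len(Q));return
    r=cv2.minAreaRect((Q*1000).astype(np.float32)); print(lbl,len(Q),np.round(r[0],1),np.round(r[1],1),round(r[2],1),"z",np.round(np.nanpercentile(X[m][:,2],[5,50,95]),4))
def box(b,X,z0,z1):
    m=np.zeros(X.shape[:2],bool); m[b[1]:b[3],b[0]:b[2]]=1
    return m&(X[...,2]>z0)&(X[...,2]<z1)
B={"scene":dict(pack=(205,205,285,262),brick=(235,258,305,303),knob=(335,190,370,240),hood=(345,165,402,212),plate=(315,170,402,240),flask=(305,115,338,190),pa=(397,185,428,235),pb=(357,135,383,180)),
"side":dict(pack=(362,145,425,218),brick=(310,120,368,168),knob=(268,190,300,238),hood=(235,240,312,315),plate=(212,215,342,318),flask=(338,232,380,318),pa=(194,200,236,255),pb=(275,303,315,358))}
for n in B:
    z=np.load(n+"0.npz"); X=z["X"]; b=B[n]; print(n)
    rect(box(b["pack"],X,.034,.046),X,"packtop"); rect(box(b["pack"],X,.066,.09),X,"fin")
    rect(box(b["brick"],X,.028,.045),X,"brick"); rect(box(b["knob"],X,.076,.1),X,"knob")
    rect(box(b["hood"],X,.049,.060),X,"hood"); rect(box(b["plate"],X,.003,.009),X,"plate")
    rect(box(b["plate"],X,.003,.009)&(z["p"].mean(2)>60),X,"plate2")
    for k in("flask","pa","pb"): rect(box(b[k],X,.02,.25),X,k)
```

```text
scene
packtop 961 [ 468.5 -182.2] [ 66.5 167.8] 9.9 z [0.0352 0.0382 0.0415]
fin 106 [ 471.  -196.2] [17.3 48.6] 7.3 z [0.0665 0.0723 0.0754]
brick 1080 [ 644.4 -215.1] [129.8  62.7] 82.8 z [0.0293 0.0325 0.0353]
knob 136 [593.4  67.9] [18.4 67.4] 1.6 z [0.0769 0.0814 0.0845]
hood 460 [554.6 181. ] [111. 204.] 51.4 z [0.0495 0.0516 0.0543]
plate 1016 [516.7 144.8] [230.1 311.4] 59.8 z [0.0031 0.0043 0.0074]
plate2 1009 [516.7 144.8] [230.1 311.4] 59.8 z [0.0031 0.0043 0.0073]
flask 1071 [371.4 119.5] [61.9 48.8] 54.3 z [0.0288 0.1038 0.1941]
pa 771 [625.1 198.9] [ 68.  171.2] 73.3 z [0.0264 0.0715 0.1053]
pb 657 [442.8 243.7] [ 63.8 145.4] 53.0 z [0.0273 0.0532 0.103 ]
side
packtop 1310 [ 465.4 -182.5] [ 64.9 174.6] 10.4 z [0.037  0.0403 0.0431]
fin 118 [ 467.8 -195.1] [14.8 49.9] 8.9 z [0.0675 0.0752 0.0787]
brick 863 [ 641.8 -214. ] [132.7  63.4] 80.9 z [0.0302 0.0342 0.0373]
knob 231 [589.2  68.8] [16.  66.9] 1.4 z [0.0774 0.0845 0.0876]
hood 1444 [514.6 213.8] [81.1 77.4] 1.0 z [0.0515 0.0543 0.057 ]
plate 4072 [544.3 150.8] [277.5 256.7] 36.8 z [0.0034 0.0061 0.0085]
plate2 3951 [544.3 150.8] [277.5 256.7] 36.8 z [0.0034 0.0061 0.0084]
flask 2060 [357.1 131.6] [63.8 56.8] 27.6 z [0.0321 0.1252 0.2001]
pa 1109 [670.6 185.4] [65.8 65.4] 35.0 z [0.0298 0.0775 0.109 ]
pb 1208 [425.2 267.6] [ 60.1 104.9] 86.0 z [0.0316 0.0714 0.11  ]
```

>>> carry_out --pt "1 0.95 -0.68 0 0 0 0" --pt "1 0.95 -0.68 0 0 0 0" --pt "1 0.95 -0.68 0 0 0 0" --pt "1 0.95 -0.68 0 0 0 0" --pt "1 0.95 -0.68 0 0 0 0" --pt "1 0.95 -0.68 0 0 0 0" --pt "1 0.95 -0.68 0 0 0 0"

```text
clock: 0.85
position: [0.3764, -0.3759, 0.2266]
ee_rot: [-3.056, -0.726, 0.0]
force: [0.9, 0.3, 0.1]
width: 1.0
gripper_force: 0.0
```

>>> carry_out --pt "1 0.95 -0.68 0 0 0 0" --pt "1 0.95 -0.68 0 0 0 0" --pt "1 0.95 -0.68 0 0 0 0" --pt "1 0.95 -0.68 0 0 0 0" --pt "1 0.95 -0.68 0 0 0 0" --pt "1 0.95 -0.68 0 0 0 0" --pt "1 0.95 -0.68 0 0 0 0"

```text
clock: 1.55
position: [0.4714, -0.1949, 0.2266]
ee_rot: [-3.056, -0.726, 0.0]
force: [0.7, 0.5, -0.6]
width: 1.004
gripper_force: 0.0
```

>>> carry_out --pt "1 0 0 0 0 0 -1" --pt "1 0 0 0 0 0 -1" --pt "1 0 0 0 0 0 -1" --pt "1 0 0 0 0 0 -1" --pt "1 0 0 0 0 0 -1" --pt "1 0 0 0 0 0 -1" --pt "1 0 0 0 0 0 -1" --pt "1 0 0 0 0 0 0"

```text
clock: 2.35
position: [0.4709, -0.196, 0.2265]
ee_rot: [-2.62, -1.732, 0.0]
force: [-0.2, 0.7, 0.1]
width: 1.0
gripper_force: 0.0
```

>>> carry_out --pt "1 0 0 0 0 0 -1" --pt "1 0 0 0 0 0 -1" --pt "1 0 0 0 0 0 -1" --pt "1 0 0 0 0 0 -1" --pt "1 0 0 0 0 0 -1" --pt "1 0 0 0 0 0 -0.5" --pt "1 0 0 0 0 0 0"

```text
clock: 3.05
position: [0.4709, -0.196, 0.2266]
ee_rot: [-2.056, -2.375, 0.0]
force: [-1.0, 0.0, -0.2]
width: 1.004
gripper_force: 0.0
```

```bash
cat >> h.py <<'E'
def tool():
    s=arm.observe(); R=Ro.from_rotvec(s["ee_rot"]).as_matrix(); return np.array(s["position"]),R,s
def to(x,y,z,yawy):
    "tool-axis shares to a world target (m); yawy = world angle (deg) of the closing line"
    p,R,s=tool(); d=R.T@(np.array([x,y,z])-p)
    a=np.degrees(np.arctan2(R[1,1],R[0,1])); w=(yawy-a+90)%180-90
    tgt=np.column_stack([[-np.sin(np.radians(a+w)),np.cos(np.radians(a+w)),0],[np.cos(np.radians(a+w)),np.sin(np.radians(a+w)),0],[0,0,-1]])
    tgt[:,0]=np.cross(tgt[:,1],tgt[:,2])
    print("pos",p.round(4),"yawY",a.round(2),"shift shares",(d/.025).round(2),"turn shares",(Ro.from_matrix(R.T@tgt).as_rotvec()/.1).round(2),"t",round(s["clock"],2),"F",np.round(s["force"],1),"w",round(s["width"],3))
E
python3 - <<'E'
from h import *
p,X=cloud("wrist"); cv2.imwrite("pics/w1.png",p[...,::-1]); np.savez("w1.npz",p=p,X=X)
to(.470,-.196,.14,9.5); print(arm.observe()["joints"].round(2))
E
```

```text
pos [ 0.471  -0.196   0.2266] yawY 8.15 shift shares [ 0.01 -0.04  3.46] turn shares [-0.   -0.   -0.24] t 3.1 F [ 0.3  0.8 -1.1] w 1.0
[ 0.59  0.28 -0.37  1.82  0.12  1.06  0.31]
```

View pics/w1.png

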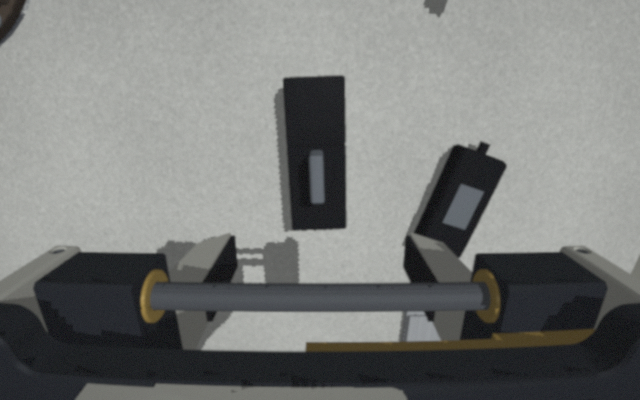

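The wrist view shows the pack at (315,150) with its fin at (317,178), nose up (away), and the brick to the right at (460,205).

Run:
```python
from h import *
z=np.load("w1.npz");X=z["X"];m0=np.zeros((400,640),bool);m0[60:238,265:375]=1
for l,a,b in(("top",.033,.047),("fin",.064,.09)):
    m=m0&(X[...,2]>a)&(X[...,2]<b); r=cv2.minAreaRect((X[m][:,:2]*1000).astype(np.float32)); print(l,m.sum(),np.round(r[0],1),np.round(r[1],1),r[2],np.median(X[m][:,2]))
```

```text
top 8214 [ 464.1 -181.7] [ 63.8 169.5] 9.549619674682617 0.03894601246409464
fin 692 [ 467.  -196.9] [14.1 50.3] 10.259177207946777 0.0746846453476046
```

>>> carry_out --pt "1 0 -0.14 1 0 0 -0.27" --pt "1 0 0 1 0 0 0" --pt "1 0 0 1 0 0 0" --pt "1 0 0 1 0 0 0" --pt "1 0 0 1 0 0 0" --pt "1 0 0 1 0 0 0" --pt "1 0 0 0.8 0 0 0" --pt "1 0 0 0.5 0 0 0"

```text
clock: 3.9
position: [0.4669, -0.1963, 0.0428]
ee_rot: [-2.024, -2.401, 0.001]
force: [-0.7, -0.2, 0.0]
width: 0.998
gripper_force: 0.0
```

>>> carry_out --pt "0 0 0 0 0 0 0" --pt "0 0 0 0 0 0 0" --pt "0 0 0 0 0 0 0" --pt "0 0 0 0 0 0 0" --pt "0 0 0 0 0 0 0" --pt "0 0 0 0 0 0 0" --pt "0 0 0 0 0 0 0" --pt "0 0 0 0 0 0 0" --squeeze 40

```text
clock: 4.7
position: [0.4676, -0.1966, 0.0443]
ee_rot: [2.021, 2.405, -0.0]
force: [-0.0, -0.3, 0.3]
width: 0.352
gripper_force: 0.0
```

>>> carry_out --pt "0 0 0 0 0 0 0" --pt "0 0 0 0 0 0 0" --pt "0 0 0 0 0 0 0" --pt "0 0 0 0 0 0 0" --pt "0 0 0 0 0 0 0" --pt "0 0 0 0 0 0 0"

```text
clock: 5.3
position: [0.4675, -0.1965, 0.0442]
ee_rot: [-2.021, -2.405, 0.0]
force: [0.3, -0.5, -1.4]
width: 0.151
gripper_force: 40.0
```

>>> carry_out --pt "0 0 0 -0.5 0 0 0" --pt "0 0 0 -0.9 0 0 0" --pt "0 0 0 -1 0 0 0" --pt "0 0 0 -1 0 0 0" --pt "0 0 0 -1 0 0 0" --pt "0 0 0 -1 0 0 0" --pt "0 0 0 -0.8 0 0 0"

```text
clock: 6.0
position: [0.4674, -0.1962, 0.2011]
ee_rot: [2.021, 2.405, 0.0]
force: [0.3, -0.6, -5.9]
width: 0.152
gripper_force: 40.0
```

>>> carry_out --pt "0 0.8 0.4 0 0 0 0" --pt "0 0.9 0.4 0 0 0 0" --pt "0 0.9 0.4 0 0 0 0" --pt "0 0.9 0.4 0 0 0 0" --pt "0 0.9 0.4 0 0 0 0" --pt "0 0.9 0.4 0 0 0 0" --pt "0 0.9 0.4 0 0 0 0" --pt "0 0.8 0.33 0 0 0 0"

```text
clock: 6.8
position: [0.5142, -0.0093, 0.1996]
ee_rot: [-2.02, -2.406, 0.0]
force: [0.2, 0.0, -5.7]
width: 0.15
gripper_force: 40.0
```

>>> carry_out --pt "0 0 0 0 0 0 0.5" --pt "0 0 0 0 0 0 0.5" --pt "0 0 0 0 0 0 0.43" --pt "0 0 0 0 0 0 0" --pt "0 0 0 0 0 0 0"

```text
clock: 7.3
position: [0.5142, -0.0106, 0.1994]
ee_rot: [-2.186, -2.256, 0.001]
force: [-0.2, 0.1, -5.4]
width: 0.15
gripper_force: 40.0
```

Run:
```python
from h import *
p,X=cloud("wrist"); cv2.imwrite("pics/w2.png",p[...,::-1]); np.savez("w2.npz",p=p,X=X)
to(.515,0,.14,1.5)
```

```text
pos [ 0.5143 -0.0107  0.1994] yawY 1.79 shift shares [0.43 0.04 2.38] turn shares [-0.    0.    0.05] t 7.35 F [ 0.4  0.2 -4.8] w 0.149
```

View pics/w2.png

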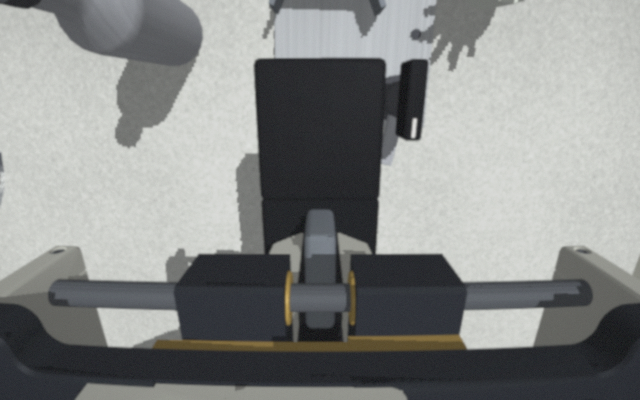

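The wrist view shows the held pack, with its nose edge at row 60 and columns 256–385. The knob is at (412,100), the guide tips at (275,5) and (378,5), and the plate's left edge near column 275.

Run:
```python
from h import *
def rect(m,X,l):
    Q=(X[m][:,:2]*1000).astype(np.float32); r=cv2.minAreaRect(Q); print(l,len(Q),np.round(r[0],1),np.round(r[1],1),round(r[2],2),np.median(X[m][:,2]).round(4))
z=np.load("w2.npz");X=z["X"];m0=np.zeros((400,640),bool)
k=m0.copy();k[50:150,388:436]=1; rect(k&(X[...,2]>.078)&(X[...,2]<.095),X,"knob")
k=m0.copy();k[50:195,245:395]=1; rect(k&(X[...,2]>.185)&(X[...,2]<.22),X,"packtop"); 
q=X[k&(X[...,2]>.15)&(X[...,2]<.22)]; print(np.percentile(q[:,2],[2,50,98]))
k=k&(X[...,2]>.15)&(X[...,2]<.22)
for v in(75,120,170):
    c=np.where(k[v])[0]; print(v,X[v,c[0]+1].round(4),X[v,c[-1]-1].round(4))
k=m0.copy();k[0:30,262:395]=1;k&=(X[...,2]>.036)&(X[...,2]<.047)
for a,b in((262,320),(320,395)):
    q=X[:,a:b][k[:,a:b]]; print("guide",len(q),(q.min(0)*1000).round(1),(q.max(0)*1000).round(1))
k=m0.copy();k[15:56,255:300]=1;k&=(X[...,2]>.003)&(X[...,2]<.01)&(z["p"].mean(2)>90)
for v in(20,30,40,50):
    r=z["p"][v,255:300].mean(1); j=np.argmax(np.diff(r)); print(v,255+j,X[v,255+j+1].round(4),X[v,255+j-2].round(4))
# knob from other views relative, flask/plants
for n in("scene0","side0"):
    Y=np.load(n+".npz")["X"]
    k=(Y[...,2]>.02)&(Y[...,2]<.12)&(Y[...,0]>.3)&(Y[...,0]<.42)&(Y[...,1]>.06)&(Y[...,1]<.19)
    q=Y[k]; A=np.c_[q[:,:2],np.ones(len(q))]; s=np.linalg.lstsq(A,(q[:,:2]**2).sum(1),rcond=None)[0]; print("flask",s[:2]/2,np.sqrt(s[2]+(s[:2]**2).sum()/4))
```

```text
knob 1618 [590.   68.7] [16.7 65.3] 0.25 0.0838
packtop 17211 [512.1  54.6] [64.7 68.2] 2.07 0.1942
[0.19247269 0.19422564 0.19559386]
75 [0.4803 0.0796 0.1937] [0.542  0.0815 0.1932]
120 [0.4813 0.0583 0.1936] [0.5427 0.0603 0.1936]
170 [0.4823 0.0329 0.1937] [0.5434 0.0348 0.1933]
guide 38 [463.1 146.2  36.6] [469.8 151.1  42.9]
guide 59 [559.9 147.5  36.3] [567.4 154.3  42.4]
20 274 [0.4646 0.1408 0.0047] [ 4.609e-01  1.417e-01 -1.000e-04]
30 268 [ 0.4577  0.1324 -0.0012] [4.548e-01 1.321e-01 1.000e-04]
40 275 [0.4657 0.122  0.0058] [ 0.4615  0.1231 -0.0024]
50 274 [0.4646 0.1125 0.0054] [ 0.4605  0.1133 -0.0022]
flask [0.36228776 0.12624319] 0.029707616234540542
flask [0.35955604 0.12683929] 0.03133232595432221
```

>>> carry_out --pt "0 0.9 0.05 0 0 0 0" --pt "0 0.9 0.05 0 0 0 0" --pt "0 0.86 0.05 0 0 0 0" --pt "0 0.2 0.02 0 0 0 0.16" --pt "0 0 0 0.8 0 0 0" --pt "0 0 0 1 0 0 0" --pt "0 0 0 1 0 0 0" --pt "0 0 0 1 0 0 0"

```text
clock: 8.15
position: [0.5168, 0.0601, 0.1035]
ee_rot: [2.206, 2.236, -0.0]
force: [1.0, 0.3, -5.6]
width: 0.154
gripper_force: 40.0
```

Run:
```python
from h import *
p,X=cloud("wrist"); cv2.imwrite("pics/w3.png",p[...,::-1]); np.savez("w3.npz",p=p,X=X)
p,X=cloud("side"); cv2.imwrite("pics/s3.png",cv2.resize(p[180:340,180:400,::-1],None,fx=3,fy=3)); np.savez("s3.npz",p=p,X=X)
to(.5164,.0635,.0505,0.9)
```

```text
pos [0.5144 0.0595 0.1015] yawY 0.78 shift shares [0.16 0.09 2.04] turn shares [-0.06  0.01 -0.02] t 8.25 F [-1.7 -0.6 -4.8] w 0.147
```

View pics/w3.png

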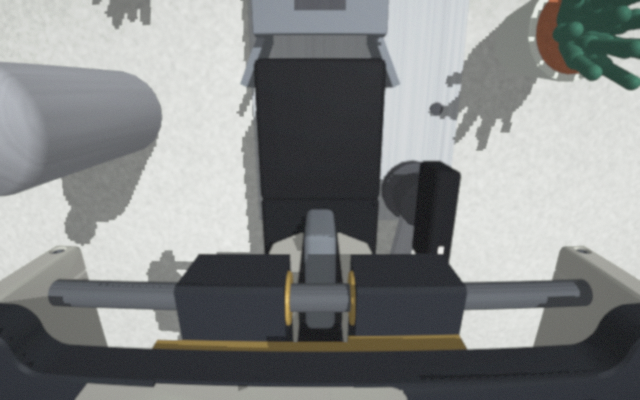

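View pics/s3.png

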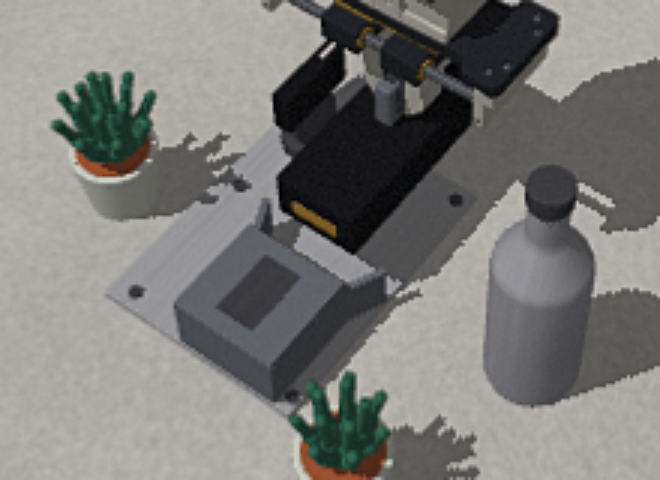

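Wrist: the hood's front edge spans columns 253–388 at row 33, with the pack at 256–385 just below it. In the side view the pack is poised between the guide flares. Next I check the midlines.

Run:
```python
from h import *
X=np.load("w3.npz")["X"]; Z=X[...,2]
def edges(vs,lo,hi):
    c=[]
    for v in vs:
        k=np.where((Z[v,235:405]>lo)&(Z[v,235:405]<hi))[0]+235
        a,b=X[v,k[0]],X[v,k[-1]]; c.append([(a[0]+b[0])/2,(a[1]+b[1])/2,b[0]-a[0]])
    c=np.array(c); f=np.polyfit(c[:,1],c[:,0],1); print(np.degrees(f[0]).round(2),c.mean(0).round(4))
edges(range(4,26),.047,.060); edges(range(70,190,5),.085,.11)
Y=np.load("side0.npz")["X"];k=(abs(Y[...,2]-.0545)<.004)&(abs(Y[...,0]-.515)<.05)&(Y[...,1]>.17)&(Y[...,1]<.26)
r=cv2.minAreaRect((Y[k][:,:2]*1000).astype(np.float32));print(r)
k=(Z>.078)&(Z<.095);k[:,:405]=0;k[:,465:]=0;k[:155]=0;k[262:]=0;print(cv2.minAreaRect((X[k][:,:2]*1000).astype(np.float32)))
```

```text
-0.45 [0.5148 0.1876 0.0795]
-0.8 [0.5157 0.1258 0.0629]
((514.77294921875, 213.80648803710938), (80.81828308105469, 77.42345428466797), 1.0312694311141968)
((589.6905517578125, 73.11468505859375), (16.252668380737305, 58.057350158691406), 0.5178940296173096)
```

>>> carry_out --pt "0 0 0 0.5 0 0 0" --pt "0 0 0 0.6 0 0 0" --pt "0 0 0 0.6 0 0 0" --pt "0 0 0 0 0 0 0" --pt "0 0 0 0 0 0 0"

```text
clock: 8.75
position: [0.5173, 0.061, 0.0624]
ee_rot: [2.206, 2.236, 0.001]
force: [0.4, 0.4, -5.6]
width: 0.149
gripper_force: 40.0
```

Run:
```python
from h import *
p,X=cloud("wrist"); Z=X[...,2]
to(.5160,.0635,.0505,0.9)
def edges(vs,lo,hi):
    c=[]
    for v in vs:
        k=np.where((Z[v,235:405]>lo)&(Z[v,235:405]<hi))[0]+235
        a,b=X[v,k[0]],X[v,k[-1]]; c.append([(a[0]+b[0])/2,(a[1]+b[1])/2,b[0]-a[0]])
    c=np.array(c); f=np.polyfit(c[:,1],c[:,0],1); print(np.degrees(f[0]).round(2),c.mean(0).round(4))
try: edges(range(70,190,5),.045,.065); edges(range(3,20),.047,.060)
except Exception as e: print(e)
```

```text
pos [0.5176 0.0611 0.0628] yawY 0.8 shift shares [ 0.1  -0.06  0.49] turn shares [ 0.02 -0.   -0.02] t 8.8 F [-0.4 -0.6 -5. ] w 0.146
-0.85 [0.5162 0.1267 0.063 ]
2.08 [0.5151 0.1813 0.0786]
```

>>> carry_out --pt "0 0 -0.02 0.3 0 0 0" --pt "0 0 0 0.15 0 0 0" --pt "0 0 0 0.04 0 0 0" --pt "0 0 0 0 0 0 0"

```text
clock: 9.2
position: [0.5164, 0.0608, 0.0501]
ee_rot: [2.206, 2.236, 0.0]
force: [-2.4, -1.0, 5.0]
width: 0.146
gripper_force: 40.0
```

Contact with the plate. Sliding in.

>>> carry_out --pt "0 0.3 0 0 0 0 0" --pt "0 0.3 0 0 0 0 0" --pt "0 0.3 0 0 0 0 0" --pt "0 0.3 0 0 0 0 0" --pt "0 0.3 0 0 0 0 0"

```text
clock: 9.7
position: [0.5165, 0.0982, 0.0501]
ee_rot: [2.206, 2.235, 0.001]
force: [0.8, -5.9, 6.9]
width: 0.151
gripper_force: 40.0
```

>>> carry_out --pt "0 0.3 0 0 0 0 0" --pt "0 0.3 0 0 0 0 0" --pt "0 0.3 0 0 0 0 0" --pt "0 0.3 0 0 0 0 0"

```text
clock: 10.1
position: [0.5161, 0.1282, 0.0501]
ee_rot: [2.205, 2.235, 0.0]
force: [-0.4, -6.0, 7.5]
width: 0.147
gripper_force: 40.0
```

>>> carry_out --pt "0 0.2 0 0 0 0 0" --pt "0 0.2 0 0 0 0 0" --pt "0 0.15 0 0 0 0 0" --pt "0 0.1 0 0 0 0 0"

```text
clock: 10.5
position: [0.5158, 0.1445, 0.0501]
ee_rot: [2.205, 2.235, 0.001]
force: [-0.1, -7.3, 7.7]
width: 0.149
gripper_force: 40.0
```

>>> carry_out --pt "0 0.06 0 0 0 0 0" --pt "0 0.06 0 0 0 0 0"

```text
clock: 10.7
position: [0.5157, 0.1471, 0.0501]
ee_rot: [2.205, 2.235, 0.0]
force: [-0.1, -6.3, 8.1]
width: 0.15
gripper_force: 40.0
```

>>> carry_out --pt "0 0.06 0 0 0 0 0" --pt "0 0.06 0 0 0 0 0"

```text
clock: 10.9
position: [0.5157, 0.1475, 0.0501]
ee_rot: [2.206, 2.232, -0.004]
force: [-0.3, -17.0, 13.8]
width: 0.152
gripper_force: 40.0
```

>>> carry_out --pt "0 0.06 0 0 0 0 0" --pt "0 0.04 0 0 0 0 0"

```text
clock: 11.1
position: [0.5156, 0.1476, 0.0501]
ee_rot: [2.207, 2.229, -0.008]
force: [-0.4, -22.7, 16.7]
width: 0.15
gripper_force: 40.0
```

>>> carry_out --pt "0 -0.1 0 0 0 0 0" --pt "0 0 0 0 0 0 0" --pt "1 0 0 0 0 0 0" --pt "1 0 0 0 0 0 0" --pt "1 0 0 0 0 0 0" --pt "1 0 0 0 0 0 0" --pt "1 0 0 0 0 0 0" --pt "1 0 0 0 0 0 0"

```text
clock: 11.9
position: [0.5149, 0.1509, 0.0494]
ee_rot: [-2.205, -2.237, -0.0]
force: [0.3, 0.4, -0.1]
width: 0.622
gripper_force: 0.0
```

>>> carry_out --pt "1 0 0 0 0 0 0" --pt "1 0 0 0 0 0 0" --pt "1 0 0 -0.5 0 0 0" --pt "1 0 0 -1 0 0 0" --pt "1 0 0 -1 0 0 0" --pt "1 0 0 -1 0 0 0" --pt "1 0 0 -1 0 0 0" --pt "1 0 0 0 0 0 0"

```text
clock: 12.7
position: [0.5169, 0.1517, 0.1662]
ee_rot: [2.204, 2.235, 0.009]
force: [0.1, 1.2, -0.4]
width: 1.004
gripper_force: 0.0
```

Run:
```python
from h import *
to(.590,.069,.055,0.8); print(arm.observe()["joints"].round(2))
p,X=cloud("side"); cv2.imwrite("pics/s4.png",cv2.resize(p[180:340,180:400,::-1],None,fx=3,fy=3)); Z=X[...,2]
k=(Z>.066)&(Z<.092)&(abs(X[...,0]-.515)<.03)&(X[...,1]>.1)&(X[...,1]<.2); print(cv2.minAreaRect((X[k][:,:2]*1000).astype(np.float32)))
k=(Z>.036)&(Z<.050)&(abs(X[...,0]-.515)<.04)&(X[...,1]>.05)&(X[...,1]<.15); print("tail y",np.percentile(X[k][:,1],[0.5,2,5]))
k=(Z>.049)&(Z<.06)&(abs(X[...,0]-.515)<.05)&(X[...,1]>.16)&(X[...,1]<.26); print("hood y",np.percentile(X[k][:,1],[1,99]))
```

```text
pos [0.5169 0.1517 0.1662] yawY 0.8 shift shares [-3.36  2.85  4.46] turn shares [ 0.06 -0.02 -0.  ] t 12.7 F [ 0.1  1.2 -0.4] w 1.004
[-0.05  0.39 -0.44  1.84  0.2   0.95 -0.57]
((514.6263427734375, 146.93121337890625), (50.30451202392578, 15.505960464477539), 88.2769546508789)
tail y [0.07650117 0.07851547 0.08096441]
hood y [0.16902066 0.25190049]
```

View pics/s4.png

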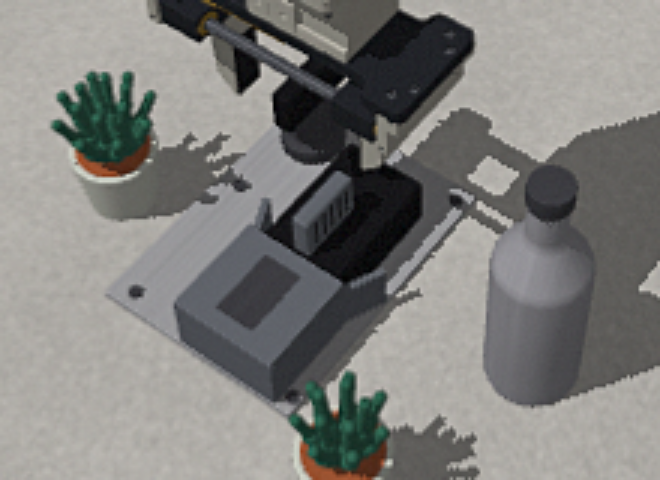

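The pack sits home: its fin is at (322,210) in the crop just behind the hood, nothing else has moved and the knob is still at its start. Moving to the knob.

>>> carry_out --pt "1 -0.84 0.71 0 0 0 0" --pt "1 -0.84 0.71 0 0 0 0" --pt "1 -0.84 0.71 0 0 0 0" --pt "1 -0.84 0.71 0 0 0 0" --pt "1 0 0 0.5 0 0 0" --pt "1 0 0 0.5 0 0 0" --pt "1 0 0 0 0 0 0" --pt "1 0 0 0 0 0 0"

```text
clock: 13.55
position: [0.586, 0.0688, 0.1364]
ee_rot: [-2.203, -2.238, 0.002]
force: [0.8, 1.1, 0.8]
width: 0.999
gripper_force: 0.0
```

Run:
```python
from h import *
to(.590,.069,.0545,0.8)
p,X=cloud("wrist"); Z=X[...,2]; to(.590,.069,.0545,0.8)
for n in("side","scene"):
    p,X=cloud(n); Z=X[...,2]
    k=(Z>.075)&(Z<.090)&(abs(X[...,0]-.59)<.03)&(X[...,1]>.01)&(X[...,1]<.13); print(n,k.sum(),cv2.minAreaRect((X[k][:,:2]*1000).astype(np.float32)))
```

```text
pos [0.586  0.0688 0.1364] yawY 0.9 shift shares [0.01 0.16 3.28] turn shares [-0.02 -0.    0.02] t 13.55 F [0.8 1.1 0.8] w 0.999
pos [0.5865 0.0688 0.137 ] yawY 0.89 shift shares [0.01 0.14 3.3 ] turn shares [-0.01 -0.    0.02] t 13.6 F [-0.  -0.8  0.7] w 0.999
side 238 ((588.8258666992188, 69.38166809082031), (16.894859313964844, 66.00007629394531), 1.4297394752502441)
scene 141 ((593.1256103515625, 67.16454315185547), (19.629552841186523, 65.7311782836914), 3.799835205078125)
```

Descend on the knob and close.

>>> carry_out --pt "1 0 0.14 0.5 0 0 0" --pt "1 0 0 0.8 0 0 0" --pt "1 0 0 0.9 0 0 0" --pt "1 0 0 0.7 0 0 0" --pt "1 0 0 0.38 0 0 0" --pt "1 0 0 0 0 0 0" --pt "0 0 0 0 0 0 0" --pt "0 0 0 0 0 0 0" --squeeze 30

```text
clock: 14.5
position: [0.5914, 0.0679, 0.0559]
ee_rot: [2.205, 2.236, 0.002]
force: [0.0, -0.4, 0.5]
width: 0.873
gripper_force: 0.0
```

>>> carry_out --pt "0 0 0 0 0 0 0" --pt "0 0 0 0 0 0 0" --pt "0 0 0 0 0 0 0" --pt "0 0 0 0 0 0 0" --pt "0 0 0 0 0 0 0" --pt "0 0 0 0 0 0 0" --pt "0 0 0 0 0 0 0" --pt "0 0 0 0 0 0 0"

```text
clock: 15.3
position: [0.5906, 0.0677, 0.0549]
ee_rot: [-2.206, -2.237, 0.0]
force: [-0.3, -0.6, -0.2]
width: 0.178
gripper_force: 0.0
```

>>> carry_out --pt "0 0 0 0 0 0 0" --pt "0 0 0 0 0 0 0" --pt "0 0 0 0 0 0 0" --pt "0 0 0 0 0 0 0" --pt "0 0 0 0 0 0 0"

```text
clock: 15.8
position: [0.5906, 0.0677, 0.055]
ee_rot: [-2.206, -2.237, 0.0]
force: [-1.3, 0.5, 0.5]
width: 0.175
gripper_force: 30.0
```

>>> carry_out --pt "0 0 0 0 0 0 0.5" --pt "0 0 0 0 0 0 0.7" --pt "0 0 0 0 0 0 0.7" --pt "0 0 0 0 0 0 0.7" --pt "0 0 0 0 0 0 0.7" --pt "0 0 0 0 0 0 0.7"

```text
clock: 16.4
position: [0.5903, 0.0677, 0.0549]
ee_rot: [-2.608, -1.751, 0.001]
force: [-1.8, -0.3, 1.5]
width: 0.173
gripper_force: 30.0
```

>>> carry_out --pt "0 0 0 0 0 0 0.7" --pt "0 0 0 0 0 0 0.7" --pt "0 0 0 0 0 0 0.7" --pt "0 0 0 0 0 0 0.7" --pt "0 0 0 0 0 0 0.7" --pt "0 0 0 0 0 0 0.7" --pt "0 0 0 0 0 0 0.7"

```text
clock: 17.1
position: [0.59, 0.0679, 0.0549]
ee_rot: [-2.955, -1.066, 0.002]
force: [-2.4, 0.0, 2.0]
width: 0.173
gripper_force: 30.0
```

Run:
```python
from h import *
to(.590,.068,.0545,-79); s=arm.observe(); print(s["joints"].round(2),s["ft_torque"].round(2))
```

```text
pos [0.59   0.0679 0.0549] yawY -50.31 shift shares [ 0.   -0.    0.02] turn shares [-0.    0.01  5.01] t 17.1 F [-2.4  0.   2. ] w 0.173
[-0.12  0.58 -0.12  1.82  0.1   0.75 -1.17] [0.03 0.49 0.2 ]
```

>>> carry_out --pt "0 0 0 0 0 0 0.7" --pt "0 0 0 0 0 0 0.7" --pt "0 0 0 0 0 0 0.7" --pt "0 0 0 0 0 0 0.7" --pt "0 0 0 0 0 0 0.7" --pt "0 0 0 0 0 0 0.7" --pt "0 0 0 0 0 0 0.6" --pt "0 0 0 0 0 0 0"

```text
clock: 17.9
position: [0.5899, 0.0682, 0.0549]
ee_rot: [-3.123, -0.335, 0.002]
force: [-4.7, 0.7, 3.0]
width: 0.172
gripper_force: 30.0
```

Run:
```python
from h import *
to(.590,.068,.0545,-79); s=arm.observe(); print(s["joints"].round(2),s["ft_torque"].round(2))
```

```text
pos [0.5899 0.0682 0.0549] yawY -77.74 shift shares [0.   0.01 0.02] turn shares [-0.    0.01  0.22] t 17.9 F [-4.7  0.7  3. ] w 0.172
[-0.21  0.57  0.01  1.83 -0.01  0.74 -1.55] [ 0.3   0.78 -0.17]
```

>>> carry_out --pt "0 0 0 0 0 0 0.3" --pt "0 0 0 0 0 0 0.2" --pt "0 0 0 0 0 0 0"

```text
clock: 18.2
position: [0.5899, 0.0682, 0.0549]
ee_rot: [-3.131, -0.261, 0.002]
force: [-4.2, 1.8, 3.8]
width: 0.174
gripper_force: 30.3
```

>>> carry_out --pt "1 0 0 0 0 0 -0.2" --pt "1 0 0 0 0 0 0" --pt "1 0 0 0 0 0 0" --pt "1 0 0 0 0 0 0" --pt "1 0 0 0 0 0 0" --pt "1 0 0 0 0 0 0" --pt "1 0 0 0 0 0 0" --pt "1 0 0 0 0 0 0"

```text
clock: 19.0
position: [0.5907, 0.0677, 0.055]
ee_rot: [3.128, 0.29, 0.0]
force: [0.7, -0.7, 0.2]
width: 0.817
gripper_force: 0.0
```

>>> carry_out --pt "1 0 0 -0.5 0 0 0" --pt "1 0 0 -1 0 0 0" --pt "1 0 0 -1 0 0 0" --pt "1 0 0 -1 0 0 0" --pt "1 0 0 -1 0 0 0" --pt "1 0 0 -1 0 0 0" --pt "1 0 0 -1 0 0 0" --pt "1 0 0 0 0 0 0"

```text
clock: 19.8
position: [0.5926, 0.0681, 0.2222]
ee_rot: [-3.127, -0.29, -0.011]
force: [1.6, -0.5, 0.4]
width: 1.002
gripper_force: 0.0
```

Run:
```python
from h import *
to(.590,.068,.0545,-79)
p,X=cloud("side"); Z=X[...,2]; a=cv2.resize(p[180:340,180:400,::-1],None,fx=2.5,fy=2.5)
k=(Z>.076)&(Z<.092)&(abs(X[...,0]-.59)<.05)&(X[...,1]>.03)&(X[...,1]<.105); print("knob",cv2.minAreaRect((X[k][:,:2]*1000).astype(np.float32)))
k=(Z>.066)&(Z<.092)&(abs(X[...,0]-.515)<.03)&(X[...,1]>.11)&(X[...,1]<.2); print("fin",cv2.minAreaRect((X[k][:,:2]*1000).astype(np.float32)))
cv2.imwrite("pics/s5.png",a)
p,X=cloud("scene"); cv2.imwrite("pics/c5.png",cv2.resize(p[100:260,280:460,::-1],None,fx=3,fy=3))
```

```text
pos [0.5926 0.0681 0.2222] yawY -79.42 shift shares [-0.15 -0.02  6.71] turn shares [-0.   -0.07 -0.07] t 19.8 F [ 1.6 -0.5  0.4] w 1.002
knob ((590.1029663085938, 68.5357666015625), (67.42265319824219, 17.83561897277832), 9.004639625549316)
fin ((514.78125, 147.6806182861328), (51.37245559692383, 15.401691436767578), 88.37362670898438)
```

View pics/s5.png

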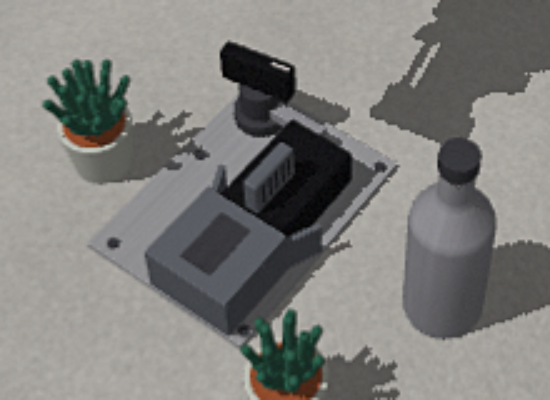

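View pics/c5.png

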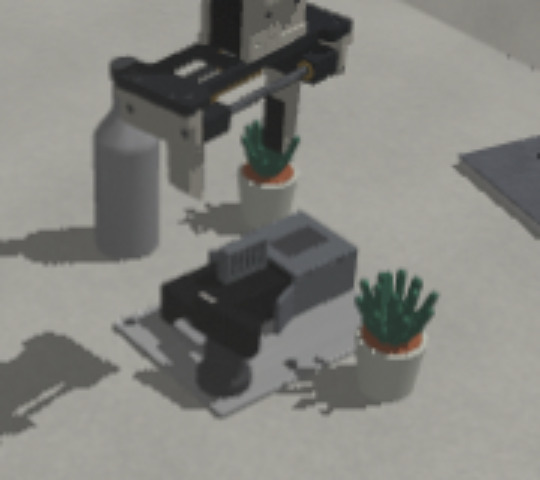

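Both views show the pack under the hood, and the bar is turned about 81° and stayed there after release. The plants and flask are where they were.

```bash
python3 -c "
from cell import arm; print(arm.sign_off())"
```

```text
the job is handed in; nothing more can be done
None
```

The pack is fully home under the hood and the latch knob is turned to its locked stop; the gripper is clear, the flask and plants look unmoved (brick not re-checked), and the job was handed in at about 20 s.

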